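# Check the cell block's slot with the depth gauge

## Robot

A 7-joint arm with a two-finger parallel gripper is mounted at the origin on the work surface. World frame = base frame: x ahead of the robot, y to its left, z up, the work surface at z = 0. Lengths are in m, angles in rad, forces in N, time in s.
With the tool pointing down it reaches from about 0.425 to 0.95 m from the base axis. Payload 4.7 kg.
Tool frame: the origin (TCP) lies between the finger pads; the fingertips stand 25 mm ahead of it and the grasp point (between the pads) lies 6 mm ahead of it; x points along the fingers, z is the direction in which the jaws open and shut, and the axes are right-handed (so a half turn about x gives the same grasp; the last joint's range is limited). The gripper opens to 85 mm and grips with 20 to 120 N. Pads are 22 mm wide; open, the fingers measure 114 mm over their backs; the gripper's body (76 mm by 85 mm) begins 54 mm behind the grasp point. The pads swing forward as they close: fully open they stand 13 mm farther back than shut.
Start: joints at [1.177, 0.469, -0.049, 1.532, 0.024, 1.141, -0.082], TCP at [0.241, -0.631, 0.256] pointing down, gripper open.
Joint ranges: [-2.59, 2.59], [-0.33, 1.99], [-1.39, 1.29], [0.1, 2.45], [-1.04, 4.18], [0.21, 1.99], [-2.66, 2.66]. Speed limits (rad/s): [2.57, 2.57, 3.14, 3.14, 3.14, 3.14, 3.14].

## Interface

Orientations are given as a 3x3 rotation matrix whose columns are the frame's x, y, z axes.
In Python, from rig import * gives the robot as it stands. Calls block until the motion is done:
- movep(position, orientation): joint-space move of the TCP to a pose.
- move_l(position, attitude=None, feed=0.15, until_force=None): straight line of the TCP; attitude=None keeps the orientation; feed is the mean speed in m/s. With until_force (N) it stops when the force on the tool has changed by that much, and returns True; else False.
- move_joints(angles): joint-space move.
- command_gripper(opening, newtons=None): finger opening in m; newtons is the grip in N (None keeps the last); returns when the fingers have stopped.
- sleep(seconds).
- inverse_kinematics(position, orientation): joint angles nearest the present ones, or None.
- sense(): the state.
- camera(name): name is "scene" or "top"; returns (picture, depth): 420x560x3 uint8, red, green, blue; 420x560 float32, m along the optical axis (not along the pixel's ray), 0 where there is no reading.
- camera_params(name): a dict with "K" (3x3 intrinsics, pixels), "position" and "rotation" of the camera in the world. Camera axes: x right, y down, z forward; pixel columns grow to the right and rows downward; lengths in m; the calibration is good to about 2 mm. A picture is of the moment at which its call begins. camera_params takes no time and is no camera call.
A pose or a line that the arm cannot do raises Unreachable and nothing moves.
- finish_job(): hands the job in, once; it reports no verdict.
The state is a dict: "time_s": time; "joint_pos": joint angles; "qd": joint speeds; "joint_efforts": joint torques, N m; "position": TCP position; "tcp_rot": TCP orientation; "wrist_force": force on the tool from outside, world axes, zero at the start; "ft_torque": the same for the moment, N m; "finger_gap": finger opening in m.
Only numpy, scipy, OpenCV 4.12 (cv2) and the standard library are available. Lean on these libraries where they do the work, as an engineer would, in place of code of your own. Each camera call takes 0.05 s, during which the arm holds its last target.

## Task

First move the amber bottle that blocks the cell block's slot into the red tray and leave it standing upright there. Then draw the blue-handled gauge all the way out from under the low aluminium riser, put it down on the bench and let go, take it again by its handle, and slide its brass blade into the slot until the black shoulder is fully home against the face; it passes a stiff inner shutter on the way, so press on steadily but gently, and leave the gauge there. Do not knock over the bottle or disturb the vial rack, jar, beaker or wrench.

Things in the scene. Friction and masses are not known exactly. Their poses are not given: they have to be found in the camera images.
- bottle: Loose amber bottle, 0.18-0.35 kg, 110 mm tall, round body 54 mm across up to 62 mm height, tapering to a red cap 32 mm across that occupies heights 84-110 mm. Origin: centre of the underside, z up. Starts standing 50-65 mm in front of the slot (bottle centre to face).
- tray: Fixed red open tray, 130 x 130 x 30 mm high, walls and floor 5 mm thick. Origin: centre of the underside, on the bench; it may stand in either of two places beside each other with the vial rack.
- block: Fixed white cell block, 160 mm long (own x) x 130 mm wide (own y) x 66 mm high, an orange stripe on its top leads to the slot. Origin: centre of the underside, on the bench. The slot opens in the middle of its -x face (the face at own x = -80 mm); the blade goes in along own +x.
- slot (a point): Centre of the slot's mouth on the block's -x face, 30.5 mm above the bench; axes as the block's (x points into the slot, z up). The slot is 28 mm wide (y), 9 mm high (z), 130 mm deep, without chamfer. Somewhere 20-38 mm inside a shutter stands across it that is pushed along by the blade with about 5 N (stays where left).
- riser: Fixed low aluminium riser, 160 mm deep (own x) x 220 mm wide (own y), underside 36 mm and top 42 mm above the bench, closed at the sides and back, open at its -x edge (own x = -80 mm). Three small jars, up to 116 mm above the bench, are fixed along its back (own x 24 to 72 mm). Origin: centre, at bench height.
- riser_edge (a point): Middle of the riser's open edge, at bench height, on own x = -80 mm; axes as the riser's (-x points out of the opening).
- gauge: Loose flat-lying gauge, 0.08-0.17 kg. Origin: underside of the handle's middle; x to the blade tip, z up. Blue handle x -35 to 35 mm, 24 wide, 22 high; black shoulder x 35 to 43, 36 wide, 22 high; brass blade x 43 to 99, 24 wide, 5 thick, mid-height 11 (8.5 clear of the bench). At first only the blade sticks out from the riser: draw it by the blade, insert it by the handle.
- gauge_shoulder (a point): Centre of the front face of the gauge's black shoulder, where the blade begins (gauge x 43, z 11 mm); axes as the gauge's.
- gauge_tip (a point): Centre of the blade's tip (gauge x 99, z 11 mm).
- vial_rack: Loose bystander: white rack 120 x 120 mm with nine small vials, 50 mm high. Origin: centre of the underside.
- jar: Loose bystander: small white jar with a blue cap, 44 mm across, 55 mm high. Origin: centre of the underside.
- beaker: Loose bystander: glass beaker, 60 mm across, 70 mm high. Origin: centre of the underside.
- wrench: Loose bystander: steel wrench lying on the bench, 150 mm long (x). Origin: under its middle.

How it is judged:
By the outcome, as a careful person would: the job done as asked, in the order asked, and still so for the second after the job is handed in, with the robot touching nothing.
It also fails if it takes over 67 s, if anything falls off the work surface, if the arm or the gripper's body presses on something with over 40 N, if the wrist force passes 120 N, or if a joint passes its speed limit or range.

## Working session

There is one attempt and no reset: what is moved stays moved. The work goes in short steps, each a Python script; the robot and the scene stay as the last script left them, time stands still between calls to the robot, and variables do not carry over. Pictures are saved under pics/ and viewed, and the job is handed in when it is done.

```bash
ls; mkdir -p pics; python3 - <<'E'
from rig import *
import numpy as np, cv2
s=sense(); print(s['time_s'],s['position'],s['tcp_rot'],s['finger_gap'])
for n in ('scene','top'):
    p,d=camera(n); c=camera_params(n)
    np.savez(f'pics/{n}0.npz',p=p,d=d,K=c['K'],pos=c['position'],R=c['rotation'])
    cv2.imwrite(f'pics/{n}0.png',p[:,:,::-1]); print(n,c)
E
```

```text
pics
0.0 [ 0.24061783 -0.630061    0.25524615] [[-7.82534939e-04  9.34185405e-01  3.56787076e-01]
 [ 1.83915579e-03  3.56787926e-01 -9.34183597e-01]
 [-9.99998003e-01 -7.48442870e-05 -1.99731152e-03]] 0.08536484567885826
scene {'K': array([[467.35855314,   0.        , 286.0130243 ],
       [  0.        , 467.35855314, 212.676883  ],
       [  0.        ,   0.        ,   1.        ]]), 'position': array([0.92420314, 0.46960899, 0.86430977]), 'rotation': array([[-0.77559249,  0.50953666, -0.37259722],
       [ 0.63104751,  0.64022411, -0.43805494],
       [ 0.01534067, -0.57487867, -0.81809485]])}
top {'K': array([[439.17436587,   0.        , 277.04024016],
       [  0.        , 439.17436587, 203.86156654],
       [  0.        ,   0.        ,   1.        ]]), 'position': array([0.47785461, 0.0683137 , 0.89888136]), 'rotation': array([[ 0.02115879, -0.99474608,  0.10016261],
       [-0.9994453 , -0.02362247, -0.02347483],
       [ 0.02571758, -0.09961035, -0.99469412]])}
```

View pics/scene0.png

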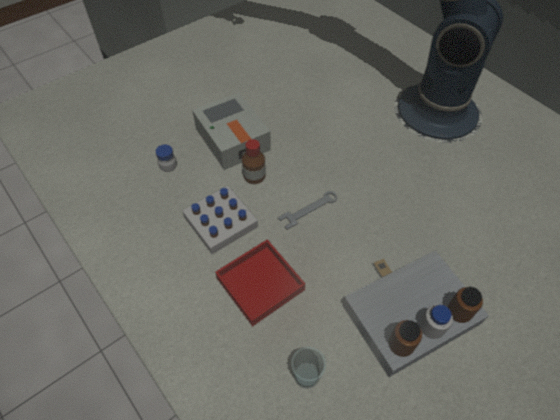

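View pics/top0.png

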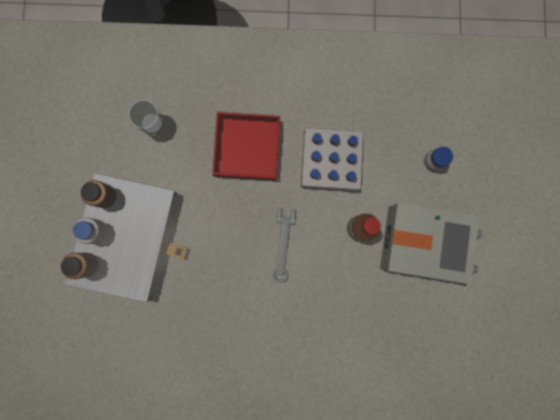

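The top view shows the riser at left (~125,237) with the blade at (177,251), tray (248,147), rack (333,160), wrench (283,245), bottle (367,228), block (432,243), jar (440,158) and beaker (145,115). Next I measure them.

```bash
cat > h.py <<'E'
import numpy as np, cv2
def load(f):
    a=np.load(f); return a['p'],a['d'],a['K'],a['pos'],a['R']
def cloud(d,K,pos,R):
    v,u=np.mgrid[:d.shape[0],:d.shape[1]]
    P=np.stack([(u-K[0,2])/K[0,0]*d,(v-K[1,2])/K[1,1]*d,d],-1)
    W=P@R.T+pos; W[d<=0]=np.nan; return W
def onplane(uv,z,K,pos,R):
    uv=np.atleast_2d(np.asarray(uv,float)); r=np.c_[(uv[:,0]-K[0,2])/K[0,0],(uv[:,1]-K[1,2])/K[1,1],np.ones(len(uv))]@R.T
    return pos+r*((z-pos[2])/r[:,2])[:,None]
def proj(P,K,pos,R):
    c=(np.atleast_2d(P)-pos)@R; return np.c_[c[:,0]/c[:,2]*K[0,0]+K[0,2],c[:,1]/c[:,2]*K[1,1]+K[1,2]]
E
python3 - <<'E'
from h import *
for n in ('scene','top'):
    p,d,K,pos,R=load(f'pics/{n}0.npz'); W=cloud(d,K,pos,R)
    z=W[...,2]; b=z[np.abs(z)<.02]; print(n,'bench',np.median(b),b.std(), (d<=0).mean())
    hsv=cv2.cvtColor(p,cv2.COLOR_RGB2HSV)
    def rect(name,mask,zpl=None):
        mask=mask.astype(np.uint8); nl,l,st,_=cv2.connectedComponentsWithStats(mask)
        i=1+np.argmax(st[1:,4]); m=l==i
        pts=W[m][:,:2]
        if zpl is not None:
            v,u=np.nonzero(m); pts=onplane(np.c_[u,v],zpl,K,pos,R)[:,:2]
        r=cv2.minAreaRect((pts*1000).astype(np.float32)); 
        print(name,st[i,4],'c',np.round(r[0],1),'size',np.round(r[1],1),'ang',round(r[2],2),'medz',np.nanmedian(W[m][:,2]).round(4))
        return m
    xy=W[...,:2]
    rect('riser',(z>.034)&(z<.050)&(xy[...,1]>.2)&(xy[...,0]<.62),.042)
    rect('block',(z>.058)&(z<.074)&(xy[...,1]<-.15),.066)
    H,S,V=cv2.split(hsv)
    red=((H<8)|(H>172))&(S>150)&(V>60)
    rect('tray',red&(z<.04),None)
    rect('rack',(z>.01)&(z<.06)&(xy[...,1]<0.02)&(xy[...,1]>-.15)&(xy[...,0]>.5))
    rect('cap',red&(z>.09),.11)
    rect('orange',(H>5)&(H<15)&(S>170)&(z>.055)&(z<.08)&(xy[...,1]<-.15),.066)
    rect('brass',(H>10)&(H<28)&(S>90)&(V>60)&(z<.03)&(xy[...,1]>.1)&(xy[...,0]<.55),.0135)
    for nm,a in dict(jar=(z>.03)&(xy[...,1]<-.25)&(xy[...,0]>.5),bk=(z>.02)&(xy[...,1]>.25)&(xy[...,0]>.62),wr=(z>.004)&(z<.03)&(abs(xy[...,1]-.06)<.08)&(abs(xy[...,0]-.47)<.11)).items(): rect(nm,a)
E
```

```text
scene bench 0.00055376088000747 0.002705029174625087 0.003979591836734694
riser 6809 c [493.9 350. ] size [161. 223.] ang 78.82 medz 0.0424
block 2667 c [ 494.3 -249.9] size [169.4 133.5] ang 81.98 medz 0.0664
tray 2539 c [686.1 113.1] size [126.  125.7] ang 88.59 medz 0.0056
rack 2807 c [660.1 -62.9] size [123.4 121.1] ang 87.53 medz 0.031
cap 75 c [ 522.7 -123.9] size [24.  26.4] ang 51.71 medz 0.1106
orange 2 c [ 503.5 -243.1] size [4.3 0. ] ang -90.93 medz 0.0674Traceback (most recent call last):
  File "<stdin>", line 24, in <module>
  File "<stdin>", line 8, in rect
    return _wrapfunc(a, 'argmax', axis=axis, out=out, **kwds)
    return bound(*args, **kwds)
ValueError: attempt to get argmax of an empty sequence
```

```bash
python3 - <<'E'
from h import *
p,d,K,pos,R=load('pics/top0.npz')
a=cv2.resize(p[190:300,50:210,::-1],None,fx=5,fy=5,interpolation=cv2.INTER_CUBIC); cv2.imwrite('pics/c1.png',cv2.convertScaleAbs(a,alpha=1.6))
a=cv2.resize(p[190:300,340:500,::-1],None,fx=5,fy=5,interpolation=cv2.INTER_CUBIC); cv2.imwrite('pics/c2.png',cv2.convertScaleAbs(a,alpha=1.6))
E
```

```text
(no output)
```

View pics/c1.png

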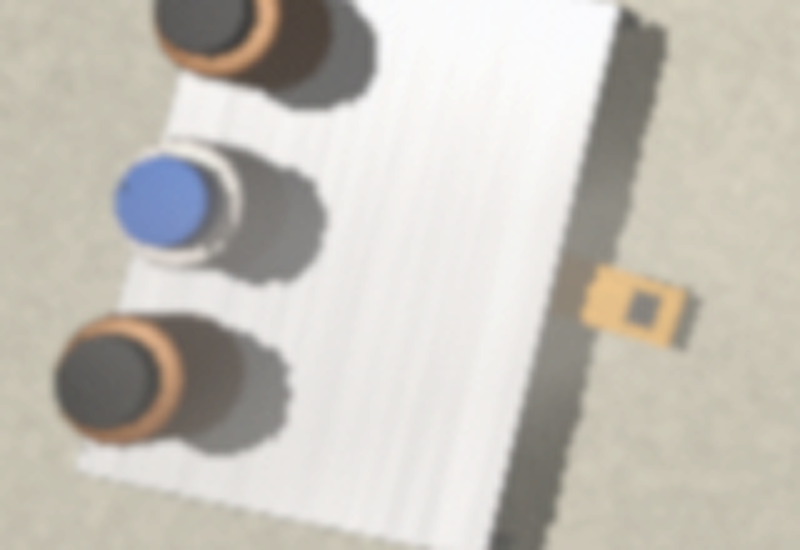

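View pics/c2.png

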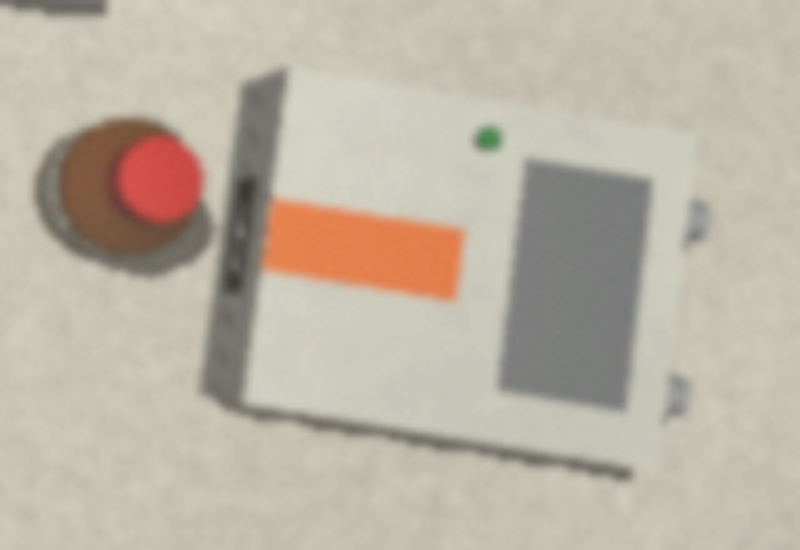

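```bash
python3 - <<'E'
from h import *
for n in ('scene','top'):
    p,d,K,pos,R=load(f'pics/{n}0.npz'); W=cloud(d,K,pos,R)
    hsv=cv2.cvtColor(p,cv2.COLOR_RGB2HSV)
    for P in ([.517,.225,.011],[.497,-.20,.066]):
        uv=proj(P,K,pos,R)[0]; print(n,uv)
        v,u=int(uv[1]),int(uv[0]); print(hsv[v-2:v+3:2,u-4:u+5:2].tolist())
E
```

```text
scene [358.47516687 274.4370388 ]
[[[30, 14, 125], [30, 17, 132], [34, 16, 125], [30, 16, 127], [33, 18, 129]], [[33, 20, 129], [33, 18, 131], [26, 14, 128], [26, 14, 127], [38, 22, 127]], [[27, 18, 126], [34, 14, 130], [37, 18, 127], [27, 22, 128], [30, 18, 125]]]
scene [242.27561754 133.44009722]
[[[10, 166, 129], [10, 157, 135], [10, 167, 134], [10, 144, 131], [18, 45, 124]], [[11, 169, 130], [10, 157, 133], [11, 162, 132], [9, 169, 130], [9, 138, 135]], [[10, 165, 133], [12, 163, 130], [9, 156, 132], [11, 169, 131], [12, 170, 129]]]
top [188.24954985 226.63084842]
[[[21, 26, 129], [21, 25, 131], [23, 25, 132], [21, 27, 132], [23, 25, 131]], [[23, 24, 128], [23, 25, 130], [23, 25, 132], [21, 25, 133], [21, 25, 132]], [[21, 25, 130], [23, 26, 129], [23, 26, 129], [23, 25, 131], [21, 25, 131]]]
top [406.76996233 240.73963604]
[[[10, 168, 143], [10, 168, 143], [10, 169, 142], [10, 167, 142], [10, 169, 142]], [[10, 168, 143], [10, 168, 143], [10, 167, 142], [10, 168, 143], [10, 169, 142]], [[10, 168, 143], [10, 168, 143], [10, 168, 143], [10, 169, 142], [10, 168, 143]]]
```

The left crop shows the blade at crop px ~(585–700, 265–348), pointing out roughly normal to the riser edge. The right crop shows the slot as a dark mark at ~(240,235) in line with the orange stripe, and the bottle in front of it.

```bash
cat > meas.py <<'E'
from h import *
import sys
out={}
def run(n,tag):
    p,d,K,pos,R=load(f'pics/{n}{tag}.npz'); W=cloud(d,K,pos,R); z=W[...,2]; x=W[...,0]; y=W[...,1]
    H,S,V=cv2.split(cv2.cvtColor(p,cv2.COLOR_RGB2HSV))
    def rect(name,mask,zpl=None):
        mask=mask.astype(np.uint8); nl,l,st,_=cv2.connectedComponentsWithStats(mask)
        if nl<2: print(n,name,'none');return
        i=1+np.argmax(st[1:,4]); m=l==i; pts=W[m][:,:2]
        if zpl is not None:
            v,u=np.nonzero(m); pts=onplane(np.c_[u,v],zpl,K,pos,R)[:,:2]
        r=cv2.minAreaRect((pts*1000).astype(np.float32)); c=pts.mean(0)*1000
        print(n,name,st[i,4],'c',np.round(r[0],1),'mean',c.round(1),'size',np.round(r[1],1),'ang',round(r[2],2),'z',(np.nanpercentile(W[m][:,2],[5,50,95])*1000).round(1))
    red=((H<8)|(H>172))&(S>120)&(V>50)
    rect('riser',(z>.036)&(z<.048)&(y>.2)&(x<.65),.042)
    rect('block',(z>.061)&(z<.071)&(y<-.15),.066)
    rect('tray',red&(z<.04)); rect('trayrim',red&(z<.04)&(z>.022),.03)
    rect('cap',red&(z>.1),.110)
    rect('orange',(H>5)&(H<15)&(S>110)&(z>.055)&(z<.08)&(y<-.15),.066)
    rect('brass',(H>10)&(H<28)&(S>60)&(V>60)&(z<.03)&(y>.15)&(y<.3)&(x<.52)&(x>.35),.0135)
    rect('blue',(H>95)&(H<125)&(S>80)&(z<.035)&(z>.01)&(x<.6),.022)
    rect('rack',(z>.01)&(z<.06)&(y<0.02)&(y>-.15)&(x>.55))
    rect('jar',(z>.03)&(y<-.2)&(x>.57)); rect('bk',(z>.02)&(y>.25)&(x>.64))
    rect('wr',(z>.003)&(z<.03)&(abs(y-.06)<.1)&(abs(x-.46)<.12))
tag=sys.argv[1]
for n in ('scene','top'): run(n,tag)
E
python3 meas.py 0
```

```text
scene riser 6721 c [493.5 349.9] mean [500.1 337.4] size [160.6 222.3] ang 78.82 z [39.9 42.4 44.9]
scene block 2604 c [ 493.8 -250.8] mean [ 494.6 -249.8] size [167.6 132.8] ang 81.91 z [63.9 66.5 69. ]
scene tray 3667 c [684.8 113.1] mean [685.1 107.6] size [130.3 128.2] ang 88.16 z [ 3.2  6.  30.6]
scene trayrim 624 c [685.6 113.9] mean [697.3 112.5] size [130.9 128.9] ang 87.81 z [23.5 29.5 32.5]
scene cap 124 c [ 525.3 -120.5] mean [ 524.  -121.8] size [38.8 26.4] ang 52.84 z [105.2 110.  112.4]
scene orange 242 c [ 499.2 -212.9] mean [ 499.3 -212.4] size [73.7 25.6] ang 82.19 z [64.5 66.7 69.1]
scene brass 118 c [467.6 244.6] mean [468.1 245.8] size [34.3 22.8] ang 73.78 z [10.8 13.6 16.1]
scene blue 1 c [ 12.3 -87. ] mean [ 12.3 -87. ] size [0. 0.] ang 0.0 z [13.6 13.6 13.6]
scene rack 2807 c [660.1 -62.9] mean [665.2 -53.3] size [123.4 121.1] ang 87.53 z [18.4 31.  51.1]
scene jar 291 c [ 665.5 -276.9] mean [ 667.3 -272.6] size [38.3 39.8] ang 84.3 z [31.8 54.1 57.4]
scene bk 750 c [729.1 310.2] mean [725.8 307.6] size [57.7 58. ] ang 6.24 z [24.1 57.6 71.7]
scene wr 525 c [4
[... 456 characters left out ...]
 [23.6 28.5 31. ]
top cap 229 c [ 523.  -120.9] mean [ 522.3 -121.5] size [28.9 29.2] ang 1.26 z [105.9 108.8 111.2]
top orange 539 c [ 499.7 -210.2] mean [ 499.6 -210.4] size [74.6 26.5] ang 82.32 z [63.4 65.4 67.8]
top brass 213 c [468.1 246.8] mean [468.5 247.3] size [39.2 24.9] ang 74.21 z [ 5.2 12.3 15.1]
top blue none
top rack 3525 c [662.  -63.2] mean [659.2 -61.5] size [120.5 120.8] ang 87.4 z [25.9 29.4 49.8]
top jar 378 c [ 667.1 -277.9] mean [ 665.8 -275.8] size [39.2 39.4] ang 28.2 z [40.2 53.6 56.1]
top bk 677 c [730.4 309.6] mean [732.9 312.2] size [57.9 57.1] ang 46.25 z [23.8 54.1 70.2]
top wr 683 c [485.7  33.6] mean [489.9  32.4] size [ 37.7 148.8] ang 83.99 z [3.8 6.2 9. ]
```

Sizes and heights match the given ones (block 161x130 at z 65, riser 160x220 at z 41, bottle to face 53 mm). Next I grasp the bottle by its cap.

```bash
cat >> h.py <<'E'
def down(a):
    """tool pointing down, jaw axis at angle a (rad) in the bench plane"""
    x=np.array([0,0,-1.]); z=np.array([np.cos(a),np.sin(a),0]); return np.c_[x,np.cross(z,x),z]
def shot(tag,names=('scene','top')):
    from rig import camera,camera_params
    for n in names:
        p,d=camera(n); c=camera_params(n)
        np.savez(f'pics/{n}{tag}.npz',p=p,d=d,K=c['K'],pos=c['position'],R=c['rotation']); cv2.imwrite(f'pics/{n}{tag}.png',p[:,:,::-1])
E
python3 - <<'E'
from rig import *
from h import *
for a in (-8.1,171.9,-15.8,164.2):
  for P in ([.5226,-.1212,.2],[.5226,-.1212,.108],[.6845,.1128,.2],[.467,.242,.029],[.4356,.1317,.029],[.4356,.1317,.15],[.46,.21,.029],[.5117,-.1298,.05],[.523,-.05,.05]):
    q=inverse_kinematics(P,down(np.radians(a))); print(a,P,None if q is None else np.round(q,2))
R=down(np.radians(-8.1))
movep([.5226,-.1212,.19],R); print(sense()['time_s'])
move_l([.5226,-.1212,.108],feed=.12); s=sense(); print(s['time_s'],s['position'],s['wrist_force'])
command_gripper(0.02,40); s=sense(); print(s['time_s'],s['finger_gap'],s['wrist_force'])
E
```

```text
-8.1 [0.5226, -0.1212, 0.2] [ 0.59  0.36 -0.55  1.9   0.23  0.95 -0.21]
-8.1 [0.5226, -0.1212, 0.108] [ 0.55  0.48 -0.51  1.98  0.33  0.76 -0.3 ]
-8.1 [0.6845, 0.1128, 0.2] [ 0.22  0.64 -0.69  1.51  0.43  1.14 -0.7 ]
-8.1 [0.467, 0.242, 0.029] [ 0.08  0.72 -0.85  2.03  0.8   0.76 -1.41]
-8.1 [0.4356, 0.1317, 0.029] [ 0.17  0.58 -0.7   2.19  0.67  0.59 -1.16]
-8.1 [0.4356, 0.1317, 0.15] [ 0.51  0.48 -1.11  2.1   0.56  0.89 -1.07]
-8.1 [0.46, 0.21, 0.029] [ 0.14  0.7  -0.86  2.07  0.81  0.74 -1.38]
-8.1 [0.5117, -0.1298, 0.05] [ 0.53  0.56 -0.46  2.03  0.4   0.64 -0.34]
-8.1 [0.523, -0.05, 0.05] [ 0.4   0.56 -0.49  2.04  0.43  0.65 -0.52]
171.9 [0.5226, -0.1212, 0.2] [-0.67  0.51  1.12  1.97 -0.54  1.01 -2.58]
171.9 [0.5226, -0.1212, 0.108] [-0.63  0.7   1.11  2.04 -0.81  0.92 -2.35]
171.9 [0.6845, 0.1128, 0.2] [ 0.45  0.85 -1.18  1.5   0.8   1.33  2.19]
171.9 [0.467, 0.242, 0.029] [ 0.27  0.93 -1.19  2.02  1.07  1.01  1.53]
171.9 [0.4356, 0.1317, 0.029] [ 0.5   0.85 -1.19  2.18  1.07  0.92  1.64]
171.9 [0.4356, 0.1317, 0.15] [ 0.54  0.51 -1.17  2.1   0.6   0.92  2.03]
171.9 [0.46, 0.2
[... 958 characters left out ...]
 0.98  0.76 -1.18  1.96  0.84  1.03  2.27]
164.2 [0.6845, 0.1128, 0.2] [ 0.45  0.85 -1.18  1.5   0.8   1.33  2.06]
164.2 [0.467, 0.242, 0.029] [ 0.27  0.93 -1.19  2.02  1.07  1.01  1.39]
164.2 [0.4356, 0.1317, 0.029] [ 0.5   0.85 -1.19  2.18  1.07  0.92  1.51]
164.2 [0.4356, 0.1317, 0.15] [ 0.54  0.51 -1.17  2.1   0.6   0.92  1.9 ]
164.2 [0.46, 0.21, 0.029] [ 0.33  0.91 -1.19  2.07  1.07  0.99  1.42]
164.2 [0.5117, -0.1298, 0.05] [-0.6   0.83  1.1   2.09 -1.    0.9  -2.31]
164.2 [0.523, -0.05, 0.05] [ 0.85  0.88 -1.19  2.01  1.    1.01  2.01]
2.2
3.0333 [ 0.52318248 -0.12124018  0.10854451] [-0.45753294 -0.12232918 -0.07530383]
3.575 0.030825634834545243 [-0.6518909   0.42587184  4.90563917]
```

```bash
python3 - <<'E'
from rig import *
from h import *
R=down(np.radians(-8.1))
move_l([.5226,-.1212,.20],feed=.15); s=sense(); print(s['time_s'],s['finger_gap'],s['wrist_force'])
shot(1,('scene',))
movep([.6845,.1128,.19],R); s=sense(); print(s['time_s'],s['finger_gap'],s['wrist_force'],s['position'])
shot(2,('scene',))
E
```

```text
4.3417 0.030576153134952554 [ 0.23927275 -0.1366718  -2.29741545]
5.4917 0.030843892712956497 [-0.29650747 -0.38313921 -1.19043868] [0.68433435 0.1102137  0.18946861]
```

View pics/scene2.png

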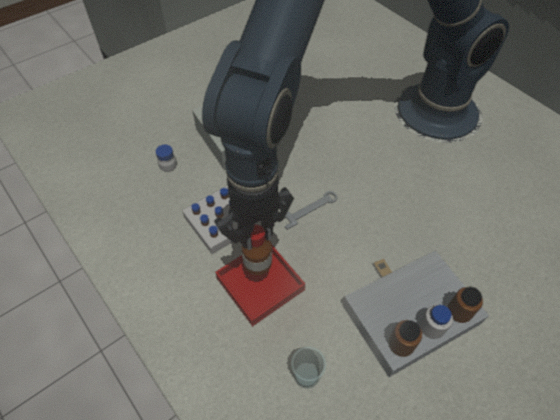

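The scene view shows the bottle held upright over the tray at about (257,258). I lower it until it makes contact.

```bash
python3 - <<'E'
from rig import *
from h import *
move_l([.6845,.1128,.122],feed=.15); s=sense(); print(s['position'])
r=move_l([.6845,.1128,.109],feed=.03,until_force=3); s=sense(); print(r,s['time_s'],s['position'],s['wrist_force'])
command_gripper(0.07); 
move_l([.6845,.1128,.20],feed=.2)
ang=np.radians(-15.8)
movep([.52,.20,.16],down(ang)); shot(3); s=sense(); print(s['time_s'],s['position'])
E
python3 meas.py 3 | egrep 'cap|tray|brass|wr|rack|riser'
```

```text
[0.68501252 0.112464   0.12268035]
True 6.5167 [0.68523879 0.11316405 0.11317584] [ 1.37244663 -0.09935417  3.01015713]
8.45 [0.52220196 0.19888947 0.16000001]
scene riser 6744 c [493.9 350. ] mean [500.2 337.7] size [161. 223.] ang 78.82 z [39.8 42.4 44.7]
scene tray 2656 c [684.9 112.4] mean [689.8 114.1] size [130.8 128. ] ang 88.03 z [ 3.1  6.4 30.9]
scene trayrim 618 c [685.6 113.8] mean [697.2 114.2] size [130.4 128.9] ang 88.03 z [23.6 29.5 32.1]
scene cap 251 c [684.9 110.3] mean [684.5 110.5] size [37.9 31.6] ang 35.98 z [105.  114.8 117.4]
scene brass 125 c [467.9 244.5] mean [468.4 245.4] size [34.  22.7] ang 74.87 z [11.1 13.9 16.1]
scene rack 2814 c [660.  -62.6] mean [665.2 -53.2] size [123.6 121.2] ang 87.49 z [18.2 30.9 51.2]
scene wr 533 c [482.9  31. ] mean [488.1  33.1] size [ 41.3 150.3] ang 85.25 z [ 3.9  7.5 10.4]
top riser 1872 c [432.2 367.2] mean [421.8 373.4] size [147.9  90.6] ang 78.9 z [38.6 41.  43.5]
top tray 3263 c [684.1 112.4] mean [684.6 114. ] size [128.8 128.6] ang 88.1 z [ 1.6  4.7 29.3]
top trayrim 586 c [683.2 112.2] mean [677.8 117.1] size [128.4 128.9] ang 87.88 z [24.  28.4 31.3]
top cap 254 c [685.5 110.2] mean [685.3 109.8] size [31.8 31.1] ang 1.57 z [106.4 113.8 115.8]
top brass none
top rack 3515 c [661.7 -63.1] mean [659.2 -61.5] size [120.5 120.5] ang 87.85 z [26.  29.4 49.8]
top wr 685 c [485.1  33.5] mean [489.7  32.4] size [ 37.9 147.4] ang 84.06 z [3.7 6.2 9. ]
```

View pics/scene3.png

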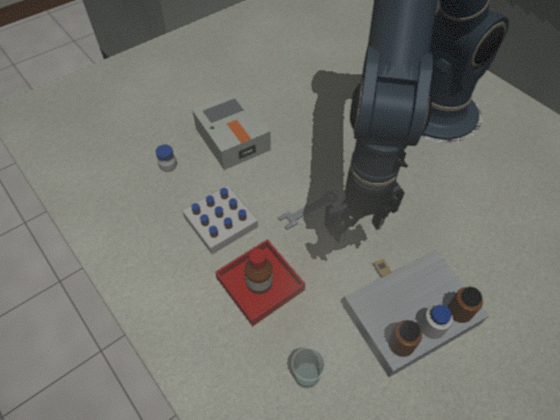

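The bottle stands in the tray at scene px (258,270), with its cap top at 114 mm as expected, and the slot is now visible at (248,152). Next I grasp the blade and draw the gauge out.

```bash
python3 - <<'E'
from rig import *
from h import *
ang=np.radians(-15.8); R=down(ang); g=np.array([-.272,-.962,0])
G=np.array([.4674,.2443,.029])
command_gripper(0.05)
movep(G+[0,0,.08],R)
r=move_l(G,feed=.1,until_force=8); s=sense(); print(r,s['time_s'],s['position'],s['wrist_force'])
command_gripper(0.01,50); s=sense(); print(s['time_s'],s['finger_gap'],s['wrist_force'])
if .02<s['finger_gap']<.028:
    r=move_l(G+.115*g,feed=.07,until_force=25); s=sense(); print(r,s['time_s'],s['position'],s['finger_gap'],s['wrist_force'])
E
```

```text
False 10.1667 [0.46785769 0.2446189  0.02949521] [-0.43243463  0.1509545  -0.08043798]
10.5167 0.022634388848178404 [0.40170875 0.98381837 3.06176188]
False 12.3083 [0.43616149 0.13364135 0.02898245] 0.02181075005970933 [0.241602   0.97442999 5.06776066]
```

```bash
python3 - <<'E'
from rig import *
from h import *
s=sense();p=s['position']
command_gripper(0.044)
move_l([p[0],p[1],.11],feed=.15)
movep([.52,-.02,.2],down(np.radians(-15.8))); shot(4); s=sense(); print(s['time_s'],s['position'])
E
python3 meas.py 4
```

```text
14.25 [ 0.51868268 -0.01781065  0.19878519]
scene riser 6726 c [493.9 349.8] mean [500.1 337.5] size [160.5 223.1] ang 78.79 z [39.9 42.4 44.8]
scene block 2340 c [ 493.4 -251.5] mean [ 499.8 -256. ] size [166.  132.3] ang 82.03 z [63.8 66.6 69. ]
scene tray 2648 c [684.8 112.5] mean [690.1 113.5] size [130.1 128.1] ang 88.25 z [ 3.4  6.4 31. ]
scene trayrim 614 c [685.6 113.9] mean [698.2 113.3] size [131.1 128.9] ang 87.74 z [23.3 29.3 32.3]
scene cap 249 c [685.3 110.2] mean [684.5 110.4] size [37.8 31.7] ang 29.67 z [104.5 114.9 117.2]
scene orange 235 c [ 499.2 -212.7] mean [ 499.5 -213. ] size [72.8 25.6] ang 82.19 z [64.3 66.8 69.2]
scene brass 77 c [443.3 157.4] mean [442.7 158.5] size [19.7 24.3] ang 75.84 z [11.5 14.  16.6]
scene blue 24 c [450.5 182.5] mean [450.9 182.5] size [ 6.1 20.6] ang 75.34 z [19.5 22.2 24.6]
scene rack 2811 c [660.4 -62.3] mean [665.1 -53.2] size [122.3 121.1] ang 87.11 z [17.9 30.9 51. ]
scene jar 283 c [ 665.9 -277.4] mean [ 667.3 -273.1] size [39.5 41.2] ang 1.35 z [31.9 54.  57.7]
scene bk 756 c [728.8 310. ] mean [725.9 307.7] size [57.9 58.2]
[... 571 characters left out ...]
ze [31.8 31.1] ang 1.57 z [105.1 113.5 116.4]
top orange 1 c [ 507.  -246.7] mean [ 507.  -246.7] size [0. 0.] ang 0.0 z [65.5 65.5 65.5]
top brass 155 c [443.5 159.7] mean [443. 161.] size [26.3 25.7] ang 75.36 z [-0.4 12.4 14.5]
top blue 29 c [450.5 184.2] mean [450.  184.5] size [ 5.6 18.5] ang 73.55 z [18.8 20.9 22.5]
top rack 2395 c [662.4 -63. ] mean [677.9 -58.1] size [120.3 119.3] ang 87.73 z [26.3 29.5 49.9]
top jar 389 c [ 666.8 -278.3] mean [ 665.7 -275.5] size [39.3 39.8] ang 42.21 z [33.1 53.6 56.3]
top bk 680 c [730.8 310. ] mean [732.9 312.1] size [59.1 58.1] ang 83.45 z [24.3 54.2 70. ]
top wr 693 c [487.1  32.9] mean [490.2  32.5] size [ 37.7 151.4] ang 84.55 z [3.8 6.2 8.7]
```

View pics/top4.png

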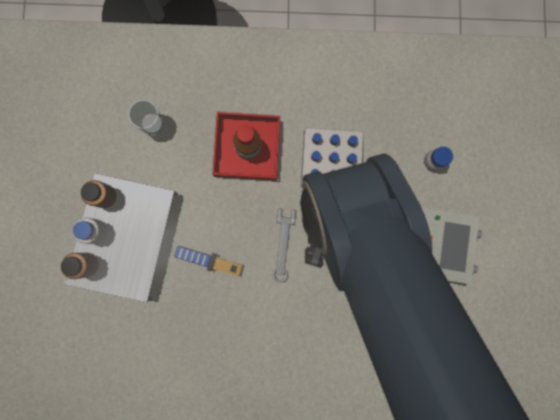

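View pics/scene4.png

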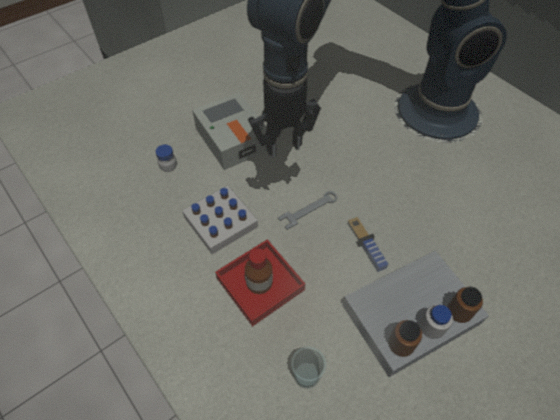

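The gauge lies free on the bench, top px from (176,253) to (242,269), fully out from under the riser. I measure its pose.

```bash
cat > gm.py <<'E'
from h import *
import sys
for n in ('scene','top'):
    p,d,K,pos,R=load(f'pics/{n}{sys.argv[1]}.npz'); W=cloud(d,K,pos,R); x,y,z=W[...,0],W[...,1],W[...,2]
    roi=(x>.40)&(x<.49)&(y>.11)&(y<.262)&(z<.034)
    for nm,m,zp in (('handle',roi&(z>.017),.022),('blade',roi&(z>.007)&(z<.0172),.0135),('all',roi&(z>.006),.022)):
        nl,l,st,_=cv2.connectedComponentsWithStats(m.astype(np.uint8)); i=1+np.argmax(st[1:,4]); v,u=np.nonzero(l==i)
        q=onplane(np.c_[u,v],zp,K,pos,R)[:,:2]*1000
        r=cv2.minAreaRect(q.astype(np.float32)); c=q.mean(0); w,V=np.linalg.eigh(np.cov((q).T)); e=V[:,1]*np.sign(V[1,1])
        t=(q-c)@e
        print(n,nm,len(u),'rect',np.round(r,1) if 0 else (np.round(r[0],1),np.round(r[1],1),round(r[2],1)),'pca ang',np.degrees(np.arctan2(e[1],e[0])).round(2),'ends',(c+t.min()*e).round(1),(c+t.max()*e).round(1))
p,d,K,pos,R=load(f'pics/top{sys.argv[1]}.npz')
cv2.imwrite('pics/g%s.png'%sys.argv[1],cv2.convertScaleAbs(cv2.resize(p[235:285,160:260,::-1],None,fx=8,fy=8,interpolation=cv2.INTER_CUBIC),alpha=1.6))
E
python3 gm.py 4
```

```text
scene handle 411 rect (array([458.3, 208.9]), array([81. , 37.2]), 72.1) pca ang 73.66 ends [446.2 170.6] [468.9 248. ]
scene blade 234 rect (array([438. , 141.7]), array([51.4, 26. ]), 74.5) pca ang 74.4 ends [431.1 117. ] [444.9 166.5]
scene all 751 rect (array([454.1, 186.7]), array([137.4,  40.6]), 68.4) pca ang 74.29 ends [435.5 120.6] [472.5 251.9]
top handle 499 rect (array([457.3, 208.6]), array([77.5, 35.6]), 76.0) pca ang 74.27 ends [447.6 171. ] [468.6 245.6]
top blade 349 rect (array([440.5, 144.7]), array([56.7, 24.1]), 74.6) pca ang 74.46 ends [432.8 117.4] [448. 172.]
top all 866 rect (array([450.2, 181.2]), array([134.2,  35.7]), 79.6) pca ang 74.55 ends [433.3 116.9] [468.8 245.6]
```

View pics/g4.png

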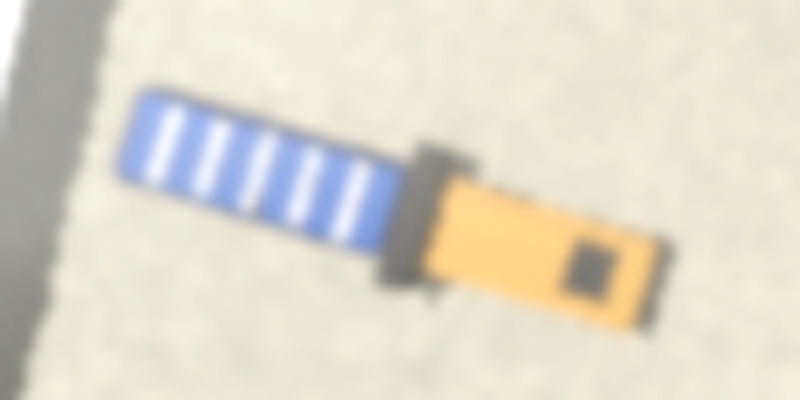

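Gauge axis is 74.3°, lateral camera-to-robot disagreement is at most about 1 mm (from the gripped blade). I now check the slot centre directly in the scene view.

```bash
python3 - <<'E'
from h import *
p,d,K,pos,R=load('pics/scene3.npz')
D=np.array([.1392,.9903,0]); n=np.array([.9903,-.1392,0])
c=p[135:175,225:275,::-1]; cv2.imwrite('pics/slot.png',cv2.convertScaleAbs(cv2.resize(c,None,fx=14,fy=14,interpolation=cv2.INTER_CUBIC),alpha=1.6))
v,u=np.mgrid[135:175,225:275]
r=np.stack([(u-K[0,2])/K[0,0],(v-K[1,2])/K[1,1],np.ones(u.shape)],-1)@R.T
t=(-.101-pos@D)/(r@D); P=pos+r*t[...,None]
g=p[135:175,225:275].max(-1)
L=(P@n-.5242)*1000; Z=P[...,2]*1000
for thr in (25,35,45,60):
    m=(g<thr)&(abs(L)<30)&(Z>15)&(Z<45); print(thr,m.sum(),'lat',L[m].mean(),np.percentile(L[m],[2,98]),'z',Z[m].mean(),np.percentile(Z[m],[2,98]))
E
```

```text
<stdin>:11: RuntimeWarning: Mean of empty slice.
  ret = ret.dtype.type(ret / rcount)
Traceback (most recent call last):
IndexError: index -1 is out of bounds for axis 0 with size 0
```

View pics/slot.png

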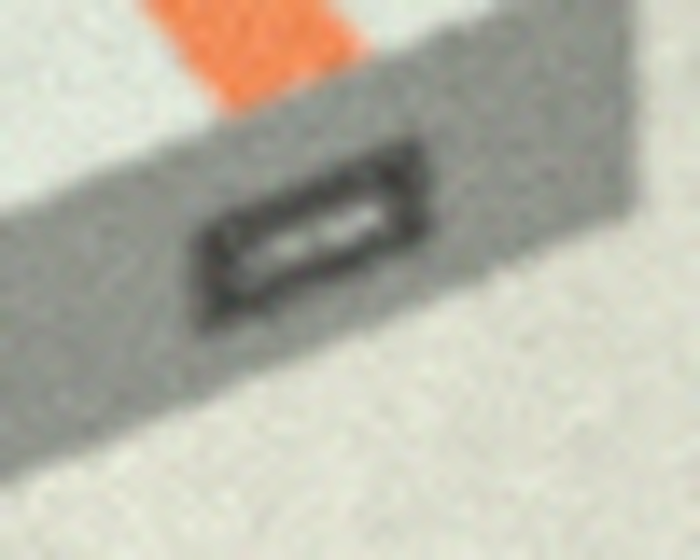

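The crop shows the slot's dark frame with corners around crop px (195,330), (195,245), (415,145), (435,225), so its centre is at about scene px (246.9,151.4).

```bash
python3 - <<'E'
from h import *
p,d,K,pos,R=load('pics/scene3.npz')
D=np.array([.1392,.9903,0]); n=np.array([.9903,-.1392,0])
c=np.array([(195,330),(195,245),(415,145),(435,225)])
for q in list(c)+[c.mean(0)]:
    u,v=(np.array(q)+.5)/14-.5+[225,135]
    r=R@np.array([(u-K[0,2])/K[0,0],(v-K[1,2])/K[1,1],1]); P=pos+r*((-.101-pos@D)/(r@D)); print(q,((P@n-.5242)*1000).round(1),(P[2]*1000).round(1))
a=p[135:175,225:275].max(-1); W=cloud(d,K,pos,R)
m=(abs(W[...,2]-.03)<.02)&(abs(W@n-.5242)<.06)&(abs(W@D+.101)<.015); print('face d',np.nanmedian((W@D)[m]))
E
```

```text
[195 330] 24.0 21.9
[195 245] 22.5 42.4
[415 145] -19.9 44.0
[435 225] -22.9 22.5
[310.   236.25] 1.1 32.8
face d -0.1029558179092793
```

```bash
python3 - <<'E'
from rig import *
from h import *
R=down(np.radians(-15.7)); G=np.array([.4604,.2175,.028])
command_gripper(0.044)
movep(G+[0,0,.08],R); s=sense(); print(s['time_s'],s['position'])
r=move_l(G,feed=.1,until_force=8); s=sense(); print(r,s['position'],s['wrist_force'])
command_gripper(0.01,80); s=sense(); print(s['time_s'],s['finger_gap'],s['wrist_force'],s['position'])
if .018<s['finger_gap']<.028:
    p=s['position']
    move_l([G[0],G[1],G[2]+.06],feed=.1); s=sense(); print(s['time_s'],s['finger_gap'],s['wrist_force'])
    D=np.array([.1392,.9903,0]); n=np.array([.9903,-.1392,0])
    # TCP sits at gauge x=-5: tip 104 mm ahead
    T=D*(-.101+.104+.030)+n*.5245; T[2]=.028+.06; Rb=down(np.radians(-8.0))
    movep(T,Rb); T[2]=.028+.0195; move_l(T,feed=.1); sleep(.3); s=sense(); print(T,s['time_s'],s['position'],s['finger_gap'],s['wrist_force'])
    shot(5)
E
```

```text
15.4917 [0.46128475 0.21643726 0.10819508]
False [0.46078496 0.217773   0.02843473] [-0.04690201 -1.50633131  0.22561168]
16.7583 0.02218842387291054 [0.31008196 0.37401691 6.12896533] [0.4609494  0.2179252  0.02899258]
17.5083 0.022552547742757827 [ 0.08347171 -0.8214844  -1.17371447]
[ 0.52400595 -0.0403305   0.0475    ] 19.4 [ 0.52433745 -0.04041859  0.04800281] 0.02212711769293485 [-0.24393984  0.48977705 -0.77873347]
```

View pics/scene5.png

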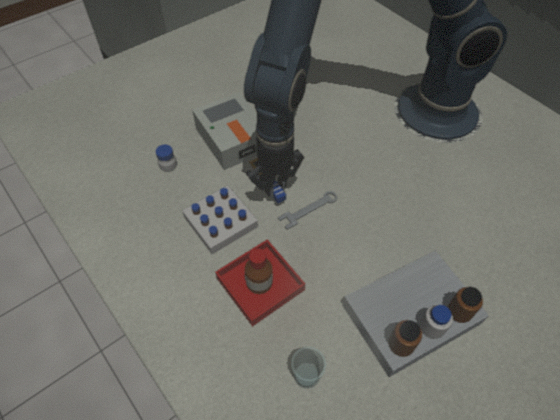

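View pics/top5.png

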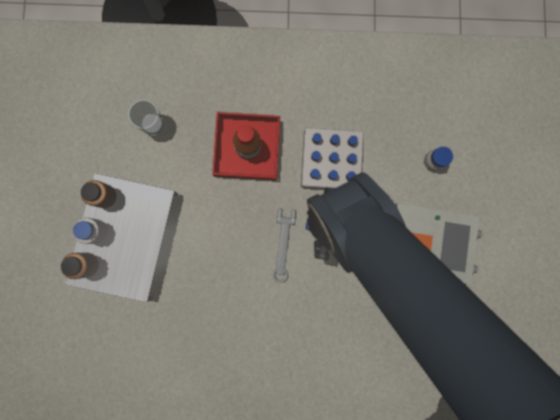

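The gauge is held by the handle, aligned with the slot at scene px (270,185); the other objects are unmoved. I begin the insertion with a low force limit.

```bash
python3 - <<'E'
from rig import *
from h import *
D=np.array([.1392,.9903,0]); n=np.array([.9903,-.1392,0])
def T(a,l=.5245,z=.0475):  # a = tip distance in front of face (estimated), m
    t=D*(-.101+.104+a)+n*l; t[2]=z; return t
r=move_l(T(-.014),feed=.04,until_force=4); s=sense(); P=s['position']
f=s['wrist_force']; print(r,s['time_s'],'tip before face mm',(P@D+.101-.104)*1000,'lat',P@n*1000,'z',P[2],'F d,n,z',f@D,f@n,f[2],s['finger_gap'],s['ft_torque'])
E
```

```text
False 20.75 tip before face mm -13.615289763809463 lat 524.5800606261229 z 0.04754859084915328 F d,n,z 0.027075954074160396 0.06588091366479597 -2.516200836374407 0.022032755175152824 [0.05046649 0.00341601 0.00139347]
```

```bash
python3 - <<'E'
from rig import *
from h import *
D=np.array([.1392,.9903,0]); n=np.array([.9903,-.1392,0])
def T(a,l=.5245,z=.0475):
    t=D*(-.101+.104+a)+n*l; t[2]=z; return t
def rep(r):
    s=sense(); P=s['position']; f=s['wrist_force']; print(r,round(s['time_s'],2),'tip %.2f lat %.2f z %.2f'%((P@D-.003)*1000,P@n*1000,P[2]*1000),'F',[round(k,2) for k in (f@D,f@n,f[2])],s['finger_gap'].round(4))
for a in (-.028,-.040,-.050):
    r=move_l(T(a),feed=.03,until_force=14); rep(r)
    if r: break
E
```

```text
Traceback (most recent call last):
AttributeError: 'float' object has no attribute 'round'
```

```bash
cat > ins.py <<'E'
from rig import *
from h import *
D=np.array([.1392,.9903,0]); n=np.array([.9903,-.1392,0])
def T(a,l=.5245,z=.0475):
    t=D*(-.101+.104+a)+n*l; t[2]=z; return t
def rep(r):
    s=sense(); P=s['position']; f=s['wrist_force']; print(r,round(s['time_s'],2),'tip %.2f lat %.2f z %.2f'%((P@D-.003)*1000+0,P@n*1000,P[2]*1000),'F',[round(float(k),2) for k in (f@D,f@n,f[2])],round(s['finger_gap'],4))
E
python3 - <<'E'
from ins import *
rep('start')
for a in (-.040,-.050):
    r=move_l(T(a),feed=.03,until_force=14); rep(r)
    if r: break
E
```

```text
start 21.37 tip -28.09 lat 524.53 z 47.51 F [0.37, 0.75, -2.12] 0.0223
False 21.92 tip -39.60 lat 524.62 z 47.58 F [2.14, 0.4, -1.49] 0.0221
False 22.4 tip -49.71 lat 524.58 z 47.54 F [3.17, 0.75, -2.1] 0.0222
```

Shutter force is about 3–5 N with no side load. Now the final press to the shoulder.

```bash
python3 - <<'E'
from ins import *
r=move_l(T(-.064),feed=.015,until_force=12); rep(r)
sleep(.2); rep('hold'); shot(6)
E
```

```text
True 23.17 tip -56.79 lat 523.94 z 47.25 F [0.93, 0.24, -1.6] 0.0223
hold 23.37 tip -56.29 lat 523.71 z 46.97 F [-1.1, 0.35, -0.65] 0.0222
```

View pics/scene6.png

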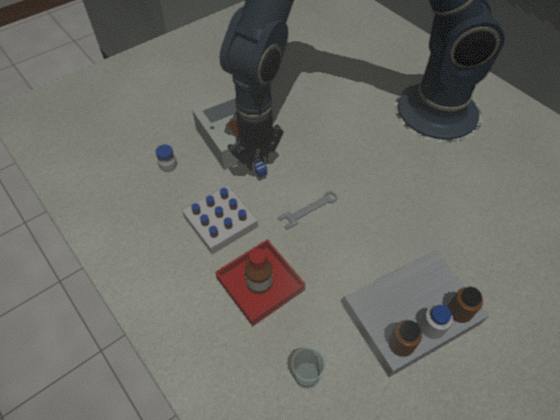

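Contact came at 56.8 mm (blade length 56). I press once more to confirm it is seated.

```bash
python3 - <<'E'
from ins import *
s=sense();P=s['position']; base=T(0)
for f in (15,20):
    r=move_l(T(-.064,z=.0473,l=.5243),feed=.015,until_force=f); rep(r)
    s=sense(); print(s['ft_torque'])
E
```

```text
True 24.0 tip -57.00 lat 523.73 z 47.20 F [0.44, 0.18, 2.22] 0.0221
[-0.20424753  0.02380695 -0.02065477]
False 24.62 tip -57.30 lat 523.76 z 47.39 F [14.08, -1.18, 2.43] 0.022
[ 2.57129162  0.06502694 -0.24717827]
```

Under a 14 N press the gauge does not advance (57.0 to 57.3 mm), so it is seated. I unload most of the press, release and look.

```bash
python3 - <<'E'
from ins import *
move_l(T(-.0583,z=.0465,l=.5243),feed=.02); rep('relief')
command_gripper(0.040); rep('open')
t=T(-.0583,z=.16); move_l(t,feed=.15)
movep([.50,.12,.30],down(np.radians(-8))); shot(7); rep('away')
E
python3 - <<'E'
import sys; sys.path.insert(0,'.')
import os; os.chdir('.')
from h import *
for n in ('top','scene'):
    p,d,K,pos,R=load(f'pics/{n}7.npz'); uv=proj([.511,-.13,.03],K,pos,R)[0].astype(int)
    c=p[uv[1]-30:uv[1]+30,uv[0]-40:uv[0]+40,::-1]; cv2.imwrite(f'pics/z7{n}.png',cv2.convertScaleAbs(cv2.resize(c,None,fx=9,fy=9,interpolation=cv2.INTER_CUBIC),alpha=1.6))
E
```

```text
relief 25.07 tip -57.10 lat 524.05 z 46.68 F [5.26, -2.87, 5.09] 0.022
open 25.38 tip -59.34 lat 524.33 z 46.23 F [-0.02, 0.18, 0.01] 0.0401
away 27.49 tip 183.16 lat 479.02 z 298.73 F [-0.11, 0.59, -0.5] 0.0398
```

View pics/z7top.png

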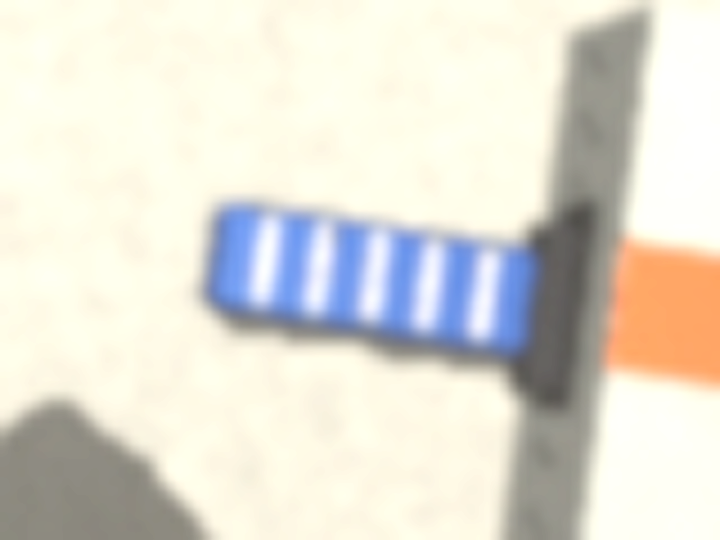

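View pics/z7scene.png

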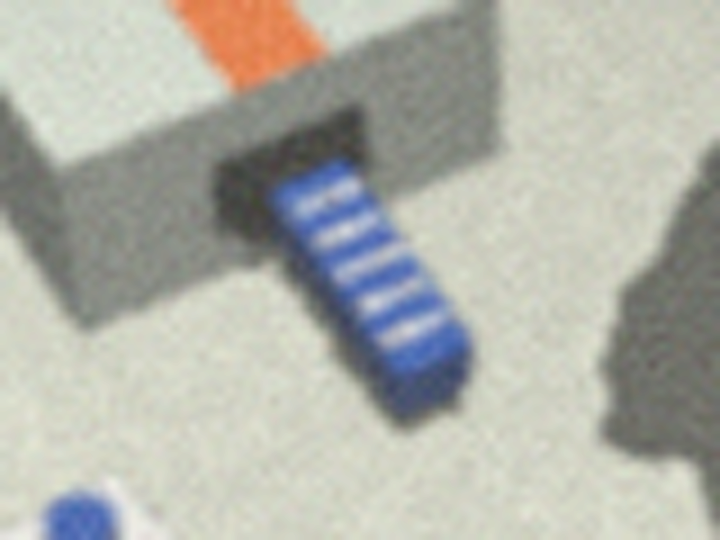

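View pics/top7.png

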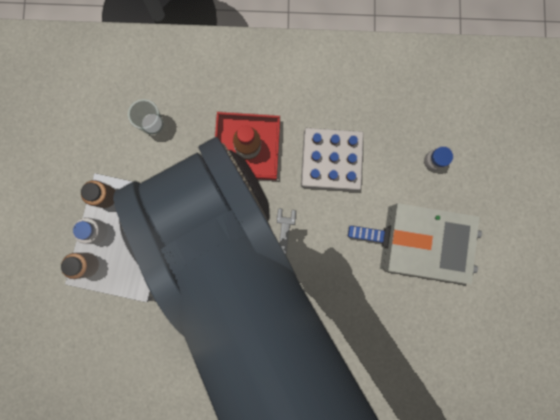

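The gauge sits in the slot with its shoulder at the block face (top px ~(386,236)). I measure the droop and shoulder gap.

```bash
cat > gap.py <<'E'
from h import *
import sys
D=np.array([.1392,.9903,0]); n=np.array([.9903,-.1392,0])
for k in ('top','scene'):
    p,d,K,pos,R=load(f'pics/{k}{sys.argv[1]}.npz'); W=cloud(d,K,pos,R)
    a=(W@D+.101)*1000; l=(W@n-.5242)*1000; z=W[...,2]*1000
    m=(abs(l)<9)&(a>3)&(a<90)&(z>25)
    print(k,'n',m.sum(),'a range',np.nanmin(a[m]).round(1),np.nanmax(a[m]).round(1),'line z(a)',np.polyfit(a[m&(a<76)&(a>10)],z[m&(a<76)&(a>10)],1).round(3))
    f=(abs(l)>24)&(abs(l)<50)&(z>8)&(z<58)&(a>-15)&(a<15); print('  face a',np.nanmedian(a[f]).round(2),f.sum())
    H,S,V=cv2.split(cv2.cvtColor(p,cv2.COLOR_RGB2HSV)); sh=(V<60)&(abs(l)<18)&(a>-3)&(a<14)&(z>25)
    print('  shoulder top a pct',np.nanpercentile(a[sh],[2,50,98]).round(1) if sh.sum() else None,sh.sum())
    for lo in range(0,92,6):
        q=m&(a>=lo)&(a<lo+6); 
        if q.sum(): print('   ',lo,q.sum(),np.median(z[q]).round(1),end=';')
    print()
E
python3 gap.py 7
```

```text
top n 359 a range 3.0 78.0 line z(a) [-0.073 38.43 ]
  face a -1.2 180
  shoulder top a pct [-0.6  1.8  8.8] 29
    0 14 38.4;    6 29 37.4;    12 28 37.5;    18 27 37.0;    24 30 36.1;    30 30 36.2;    36 27 35.2;    42 27 34.9;    48 29 34.2;    54 27 34.4;    60 29 33.8;    66 29 33.7;    72 33 32.6;
scene n 221 a range 4.7 78.8 line z(a) [-0.079 39.862]
  face a -1.96 277
  shoulder top a pct [-2.8  2.4  7.7] 77
    0 5 40.2;    6 16 39.4;    12 15 38.4;    18 18 38.3;    24 13 38.1;    30 22 38.5;    36 10 37.0;    42 20 35.9;    48 15 34.9;    54 16 35.6;    60 17 36.0;    66 18 34.4;    72 34 32.2;    78 2 29.3;
```

The gauge droops about 4°, which is the slot's own clearance, and the back end sits about 79 mm from the face, so the shoulder is in contact within about 1 mm. I give one gentle push on the handle's end with closed fingers to make sure it is home.

```bash
python3 - <<'E'
from ins import *
command_gripper(0.0,20)
def Q(a,z): 
    t=D*(-.101+a)+n*.5243; t[2]=z; return t
movep(Q(.115,.12),down(np.radians(-8))); move_l(Q(.115,.040),feed=.12)
def rp(r):
    s=sense(); P=s['position']; f=s['wrist_force']; print(r,round(s['time_s'],2),'finger front a %.2f z %.1f'%((P@D+.101)*1000-11,P[2]*1000),'F',[round(float(k),2) for k in (f@D,f@n,f[2])])
rp('pre')
r=move_l(Q(.078,.040),feed=.03,until_force=8); rp(r)
move_l(Q(.120,.040),feed=.05); rp('back')
move_l(Q(.120,.16),feed=.15); movep([.50,.12,.30],down(np.radians(-8))); shot(8); print(sense()['time_s'])
E
python3 gap.py 8; python3 meas.py 8; python3 - <<'E'
from h import *
o=[]
for n in ('top','scene'):
    p,d,K,pos,R=load(f'pics/{n}8.npz'); uv=proj([.511,-.13,.03],K,pos,R)[0].astype(int)
    c=p[uv[1]-30:uv[1]+30,uv[0]-40:uv[0]+40,::-1]; o.append(cv2.convertScaleAbs(cv2.resize(c,None,fx=5,fy=5,interpolation=cv2.INTER_CUBIC),alpha=1.6))
cv2.imwrite('pics/z8.png',np.hstack(o))
E
```

```text
pre 29.77 finger front a 104.47 z 40.6 F [0.28, -0.05, 0.14]
True 30.67 finger front a 77.56 z 39.9 F [1.1, -0.22, 0.93]
back 31.45 finger front a 108.82 z 40.0 F [-0.18, -0.35, 1.12]
33.4
top n 352 a range 3.6 78.2 line z(a) [-0.07  38.177]
  face a -1.22 180
  shoulder top a pct [-1.   1.9  8.2] 30
    0 13 38.8;    6 27 36.8;    12 27 37.5;    18 30 37.0;    24 28 36.6;    30 29 35.4;    36 27 35.2;    42 27 34.8;    48 28 35.3;    54 28 33.8;    60 28 33.5;    66 28 33.5;    72 31 32.8;    78 1 29.6;
scene n 218 a range 3.4 79.3 line z(a) [-0.074 39.836]
  face a -1.92 277
  shoulder top a pct [-2.3  1.9  8.1] 77
    0 10 38.9;    6 14 39.2;    12 17 39.0;    18 16 38.5;    24 18 37.8;    30 12 36.6;    36 18 36.6;    42 15 37.0;    48 17 36.4;    54 16 36.2;    60 16 36.1;    66 17 35.5;    72 28 32.3;    78 4 29.5;
scene riser 6729 c [493.7 349.9] mean [500.  337.6] size [160.5 222.8] ang 78.78 z [39.9 42.4 44.8]
scene block 2625 c [ 493.6 -251.2] mean [ 494.6 -249.5] size [166.6 132.5] ang 81.98 z [63.7 66.6 69.1]
scene tray 2647 c [684.9 112.5] mean [689.9 113.4] size [129.7 
[... 1216 characters left out ...]
 z [23.6 28.3 30.8]
top cap 254 c [685.5 110.2] mean [685.2 109.7] size [31.8 31.1] ang 1.57 z [106.2 113.6 116.1]
top orange 534 c [ 499.6 -210.2] mean [ 499.5 -210.2] size [74.5 26.4] ang 82.32 z [63.  65.6 68. ]
top brass none
top blue 39 c [ 515.2 -100.7] mean [ 514.8 -101. ] size [ 8.5 21. ] ang 83.08 z [28.7 32.4 34.4]
top rack 3523 c [662.  -63.2] mean [659.1 -61.6] size [120.5 120.9] ang 87.75 z [26.  29.4 49.8]
top jar 386 c [ 666.7 -277.9] mean [ 665.5 -275.5] size [38.8 39.2] ang 11.85 z [33.8 53.7 56.1]
top bk 674 c [730.6 309.9] mean [732.9 312.1] size [58.1 57.1] ang 46.5 z [23.5 54.  70.1]
top wr 407 c [513.3  30.3] mean [521.6  29.1] size [37.6 92.8] ang 84.23 z [3.7 6.2 8.7]
```

View pics/z8.png

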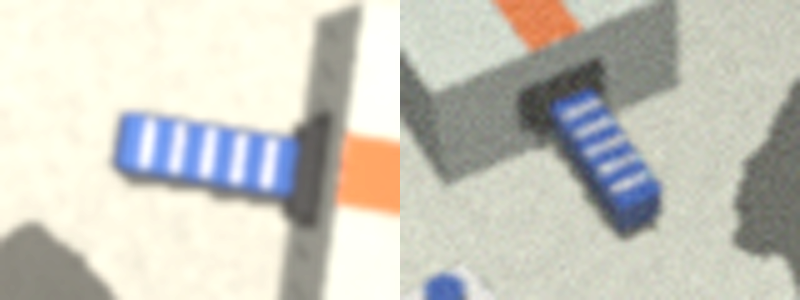

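View pics/scene8.png

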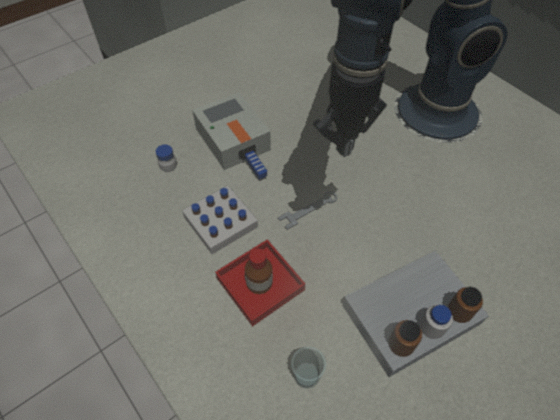

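The views show the gauge seated at scene px (255,163), the bottle upright in the tray at (259,270), and the rack, jar, beaker and wrench where they were. The push did not move the gauge. I hand in the job.

```bash
python3 - <<'E'
from rig import *
s=sense(); print(s['time_s'],s['position'],s['wrist_force'])
print(finish_job())
E
```

```text
33.4 [0.50005606 0.11740956 0.29818855] [ 0.72026013 -1.19898574  0.97184116]
the job is handed in; nothing more can be done
None
```

The job is done and handed in at 33.4 s of the 67 s allowed. `finish_job()` gives no verdict, so what follows rests on my own measurements.

**What I did**
- **Bottle:** I lifted it by the cap and set it upright in the red tray.
- **Drawing the gauge:** I drew it 115 mm by the blade until its handle was about 26 mm clear of the riser's edge, laid it on the bench and let go.
- **Inserting the gauge:** I took it again by the handle and slid the blade into the slot. It met about 3 N at the shutter and no notable side load.
- **Seating:** The shoulder stopped at 57 mm of depth (the blade is 56 mm), and a 14 N press moved it only 0.3 mm more. I then released it and gave an 8 N nudge on the handle's end, and the gauge did not move measurably.

**Last checks**
- **Bottle:** It stands upright in the tray, with its cap top at about 114 mm where 115 mm is expected.
- **Bystanders:** The rack, jar and beaker measure where they started, within about 1 mm. The arm or its shadow partly hid the wrench in the last pictures, so it is checked only by its mean position in the scene view, also within about 1 mm.
- **Gauge droop:** The released gauge hangs about 4° nose-up because the slot is taller than the blade. The lower edge of the shoulder rests on the face, while its middle should stand about 0.8 mm off (worked out from the tilt, not measured).
- **Where the measurements disagree:** The two cameras differed by 1–2 mm on the position of the block face, so the gap at the shoulder is known only to about 1 mm.

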